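# Riveter free-travel check

## Task

Check the free travel of the bench riveter: push its moving handle gently closed, toward the fixed handle, until the resistance clearly firms up, hold it there for a moment without forcing it further, and let go; the handle stays where it is left. Then slide the brass marker along its rail until its nib is in line with the handle's pointed tip, so that the travel is noted, and leave both there. Do not disturb the dish, the sash weight or the loose rivet set.

Things in the scene. Friction and masses are not known exactly. Their poses are not given: they have to be found in the camera images.
- riveter: Hand riveter fixed on a steel plate 200 x 390 x 8 mm. Origin: on the bench under the moving handle's pivot. +y runs from the pivot to the marker rail (along x at y = 265 mm, x -70 to 120, top 28 mm above the bench); closing carries the moving handle toward +x. Fixed handle: 18 mm bar from the head to (112, 118) mm, 55 mm up, at least 30 mm clear of the moving handle in its free travel.
- head (a point): The riveter's closed brass body, a block x -55 to 55, y -35 to 65 mm in the riveter's frame, top 85 mm above the bench (pivot nut to 96 mm). This point: centre of its top face, x = 0, y = 15 mm. The firm spring seat that the moving handle meets is hidden inside; where it lies differs each time and cannot be seen.
- pivot (a point): The moving steel handle, a flat bar swinging level about the vertical pivot. This point: on the pivot, 55 mm above the bench; its +x runs along the bar to the pointed tip, z up. It closes clockwise seen from above (toward its own -y) and stays where it is left. Grip part: 110 to 185 mm from the pivot, 18 mm wide, 30 mm high (40 to 70 mm above the bench).
- handle_grip (a point): Middle of the moving handle's grip part, on its centre line, 155 mm from the pivot. Pushed here: free travel takes 2 to 2.5 N; past the firm point the push grows by about 2 N per mm. Well pressed is 6 to 14 N, held at least 0.4 s; over 17 N forces it and spoils the check. Let go, it springs back less than 5 mm and still bears lightly on the seat.
- handle_tip (a point): The pointed tip of the moving handle, on its centre line, 195 mm from the pivot.
- swing (a joint): Travel of the moving handle in rad: 0 fully open, growing as it closes. It starts between 0.02 and 0.14 and firms up somewhere between 0.33 and 0.69. At 0 the bar points 0.384 rad from the riveter's +y toward its -x.
- marker (a joint): Position of the marker on its rail in m, 0 to 0.135: 0 at the +x end (nib at x = 95 mm in the riveter's frame), growing toward -x, toward the moving handle. It starts between 0 and 0.02, beyond the handle on the closed side. Rail friction about 1.5 N; it stays where it is left.
- marker_knob (a point): Centre of the marker's upright brass grip block, 16 mm along the rail, 24 mm across it, from 38 to 80 mm above the bench (this point at 60 mm), to be pinched from above. Under it a 30 x 30 mm shoe, top 38 mm above the bench.
- marker_nib (a point): End of the marker's thin nib, 59 mm from the knob's centre toward the pivot (riveter's -y), 55 mm above the bench, at y = 206 mm in the riveter's frame. The marker is set when this point lies on the handle's centre line produced past its tip (y = 0 in the frame of point pivot).
- dish: Bystander: cream enamel parts dish, 120 mm across, 35 mm high, origin under its centre.
- sash_weight: Bystander: squat cast-iron sash weight, 66 mm across, 100 mm high, origin under its centre.
- rivet_set: Bystander: loose steel rivet set standing upright, 26 mm across, 80 mm high, origin under its centre.

How it is judged:
By the outcome, as a careful person would: the job done as asked, in the order asked, and still so for the second after the job is handed in, with the robot touching nothing.
It also fails if it takes over 64 s, if anything falls off the work surface, if the arm or the gripper's body presses on something with over 40 N, if the wrist force passes 120 N, or if a joint passes its speed limit or range.

## Robot

A 7-joint arm with a two-finger parallel gripper is mounted at the origin on the work surface. World frame = base frame: x ahead of the robot, y to its left, z up, the work surface at z = 0. Lengths are in mm, angles in rad, forces in N, time in s.
With the tool pointing down it reaches from about 425 to 1025 mm from the base axis. Payload 3.6 kg.
Tool frame: the origin (TCP) lies midway between the tips of the shut fingers; the grasp point (between the pads) lies 19 mm behind it; z points along the fingers, y is the line along which they close (so a half turn about z gives the same grasp; the last joint's range is limited). The gripper opens to 85 mm and grips with 20 to 120 N. Pads are 22 mm wide; open, the fingers measure 114 mm over their backs; the gripper's body (76 mm by 85 mm) begins 54 mm behind the grasp point. The pads swing forward as they close: fully open they stand 13 mm farther back than shut.
Start: joints at [-1.222, 0.591, 0.048, 1.609, -0.033, 0.943, -0.034], TCP at [310.638, 655.083, 231.302] pointing down, gripper open.
Joint ranges: [-2.69, 2.69], [-0.47, 2.24], [-1.27, 1.36], [0.19, 2.51], [-1.53, 4.68], [0.08, 2.07], [-3.09, 3.09]. Speed limits (rad/s): [2.57, 2.57, 3.14, 3.14, 3.14, 3.14, 3.14].

## Interface

Orientations are given as a rotation vector (axis times angle).
In Python, from cell import get_state, eyes, job gives the robot as it stands. The module is installed in compiled form; this text tells all that it offers.
- The arm moves only by the tool arm_command, never from a script. Its argument "moves" is a list that holds one entry, the list of rows, each a list of 7 numbers: the turn, a rotation vector about the world's x, y, z in degrees, then the shift along the world's x, y, z in mm, then the opening, from 0 (shut) to 1 (fully open). In form: [[[rx, ry, rz, tx, ty, tz, claw], ...]]. A call has 1 to 5 rows; each row shifts and turns the commanded pose from where the row before left it; what a row does not reach is not made up. A row lasts 1/12 s, in which the tool goes at most 41.7 mm and 7.16 degrees, less where a joint would pass 70% of its speed; a pose out of reach is approached as far as the arm can. A call is refused whole if a number of a shift passes 41.7 or a number of a turn 7.16, either way. A call with a gripper value outside its range is refused whole. The fingers move at their own pace and stop on an object; "squeeze" is the grip in N (left out, the last holds). Time passes only in rows, so rows that do not move let the fingers close. It gives the time, the measured TCP pose, the force, the opening and the grip force at its end, in the units of the state.
- get_state(): the state, without advancing time (a new reading comes with each control period).
- eyes.snapshot(name): name is "scene" or "top" or "wrist"; returns a dict with "frame" (420x560x3 uint8, red, green, blue), "depth" (420x560 float32, mm along the optical axis (not along the pixel's ray), 0 where there is no reading), "vertical_fov" (degrees; the focal length in pixels is half the picture's height over the tangent of half this angle, whatever the lens; pixels are square), "cx", "cy" (the principal point, pixels), "R" (3x3) and "t" (3): a world point X has camera coordinates R X + t; the wrist camera has in their place "T_tool_cam" (4x4, takes a point from camera to tool coordinates, whose origin is the TCP and whose axes are the flange's). Camera axes: x right, y down, z forward; pixel columns grow to the right and rows downward; lengths in mm; the calibration is good to about 2 mm. The wrist camera is an equidistant fisheye: a pixel r from the principal point sees the ray r / f radians off the axis. A picture is of the moment at which its call begins: read the wrist's pose just before it.
- job.close_job(): hands the job in; it is judged then, once.
The state is a dict: "clock": time; "joint_positions": joint angles; "joint_vel": joint speeds; "joint_torque": joint torques, N m; "ee_pos": TCP position; "tcp_rot": TCP orientation; "contact_force": force on the tool from outside, world axes, zero at the start; "wrist_torque": the same for the moment, N m; "width": finger opening in mm; "finger_force": force on a finger pad.
Only numpy, scipy, OpenCV 4.12 (cv2) and the standard library are available. Lean on these libraries where they do the work, as an engineer would, in place of code of your own. Each camera call takes 0.05 s, during which the arm holds its last target. There are 200 camera calls.

## Working session

There is one attempt and no reset: what is moved stays moved. The work goes in short steps, Python scripts to look and compute and a tool call to move; the robot and the scene stay as the last step left them, time stands still between calls to the robot, and variables do not carry over. Pictures are saved under pics/ and viewed, at most 10 in all, crops included, and the job is handed in when it is done.

Besides the shell and the picture viewer there is one more tool, called after "Request:" as name(argument=value, ...), one argument or row to a line, values as JSON. arm_command: Moves the arm, as the interface text tells. Its arguments: {"type":"object","properties":{"moves":{"type":"array"},"squeeze":{"type":"number"}},"required":["moves"]}

```bash
mkdir -p pics; cat > h.py <<'E'
import numpy as np, cv2
from cell import get_state, eyes, job
def snap(n,save=None):
    s=eyes.snapshot(n)
    if save: cv2.imwrite(f'pics/{save}.png',s['frame'][:,:,::-1])
    return s
def pts(s):
    "world point map from depth (fixed cams)"
    f=210/np.tan(np.radians(s['vertical_fov'])/2)
    v,u=np.mgrid[0:420,0:560]; d=s['depth']
    c=np.stack([(u-s['cx'])/f*d,(v-s['cy'])/f*d,d],-1)
    return (c-np.array(s['t']))@np.array(s['R'])
def ray(s,u,v,z):
    f=210/np.tan(np.radians(s['vertical_fov'])/2)
    R=np.array(s['R']);C=-R.T@np.array(s['t']); r=R.T@np.array([(u-s['cx'])/f,(v-s['cy'])/f,1])
    return C+r*(z-C[2])/r[2]
E
python3 - <<'E'
from h import *
print(get_state())
for n in('top','scene'):
    s=snap(n,n+'0'); np.save(n+'0.npy',s,allow_pickle=True); print(s['vertical_fov'],s['R'],s['t'])
E
```

```text
{'clock': 0.0, 'joint_positions': array([-1.22150764,  0.59210043,  0.04830958,  1.6098259 , -0.03329172,
        0.9427315 , -0.03369589]), 'joint_vel': array([ 0.00074055, -0.00045618,  0.0005538 ,  0.00017325,  0.00042359,
        0.00130214,  0.0024631 ]), 'joint_torque': array([-1.41978485e-04, -5.48685586e+01,  1.54724535e+00, -1.98132169e+01,
        9.61608428e-03,  8.69961485e-03,  1.12899151e-06]), 'ee_pos': array([310.27753871, 654.32536938, 230.15335937]), 'tcp_rot': array([-0.68965856, -3.06458772,  0.00350474]), 'contact_force': array([ 0.11697394, -0.01672853, -0.13075956]), 'wrist_torque': array([0.03151847, 0.02625295, 0.03039871]), 'finger_force': 0.0, 'width': 85.21537512212322}
55.39390757707235 [[-0.01156055 -0.99988102 -0.01021235]
 [-0.99805325  0.01216418 -0.06116986]
 [ 0.0612868   0.00948531 -0.99807513]] [ -13.90877656  546.07611865 1235.31418887]
56.802926528693526 [[ 0.75026297  0.66096876  0.01502568]
 [ 0.42495301 -0.46470289 -0.77683085]
 [-0.50647844  0.58921263 -0.62953004]] [-405.26808194 -201.04193672 1540.74147918]
```

View pics/top0.png

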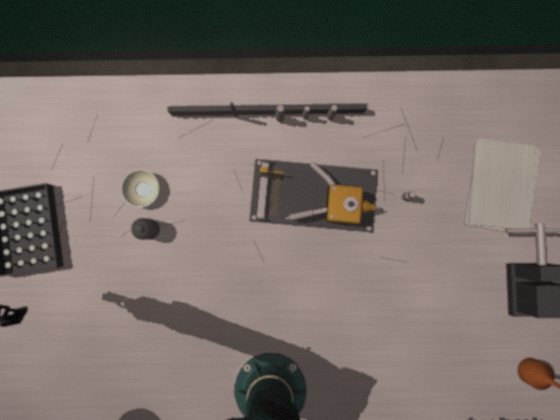

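View pics/scene0.png

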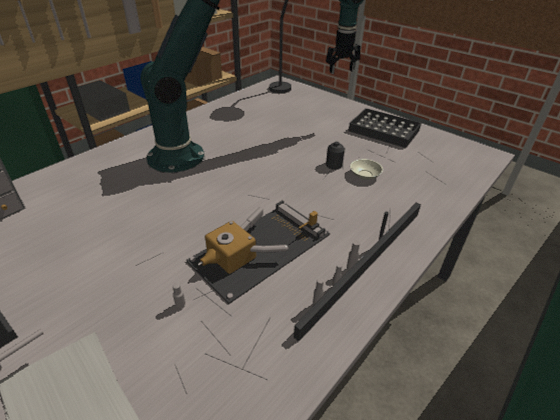

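The top view shows the brass head at about (350,204), the moving handle running to (290,216), the fixed handle to (312,165), the rail at column 263 and the brass marker at about (266,170). The dish is at (141,189), the weight at (145,229) and the rivet set at (410,196). Riveter +x and +y roughly match world +x and +y.

```bash
python3 - <<'E'
from h import *
t=np.load('top0.npy',allow_pickle=True).item(); im=t['frame']; hsv=cv2.cvtColor(im,cv2.COLOR_RGB2HSV)
P=pts(t)
print('bench z',np.median(P[250:300,300:400,2]))
# plate: dark low-value region + box
m=((P[:,:,2]>-6)&(P[:,:,2]<120)&(hsv[:,:,2]<95)).astype(np.uint8); m[:, :235]=0;m[:,395:]=0;m[:145]=0;m[245:]=0
m=cv2.morphologyEx(m,cv2.MORPH_OPEN,np.ones((3,3)));m=cv2.morphologyEx(m,cv2.MORPH_CLOSE,np.ones((25,25)))
r=cv2.minAreaRect(np.argwhere(m)[:,::-1].astype(np.float32)); print(r)
c=np.array([ray(t,u,v,8) for u,v in cv2.boxPoints(r)]);print('plate',c.round(0).tolist(),c.mean(0))
print([np.linalg.norm(c[i]-c[i-1]).round(0) for i in range(4)])
b=((hsv[:,:,0]>10)&(hsv[:,:,0]<25)&(hsv[:,:,1]>150)&(hsv[:,:,2]>90)).astype(np.uint8)
n,l,st,ce=cv2.connectedComponentsWithStats(b)
for i in range(1,n):
  if st[i,4]>15: print(st[i],ce[i],'z',np.median(P[l==i][:,2]),P[l==i].mean(0).round(0), ray(t,*ce[i],85)[:2])
hm=(P[:,:,2]>50)&(P[:,:,2]<80)&(b==0); hm[:, :270]=0;hm[:,328:]=0;hm[:150]=0;hm[240:]=0
n,l,st,ce=cv2.connectedComponentsWithStats(hm.astype(np.uint8))
for i in range(1,n):
  if st[i,4]>15:
    q=np.argwhere(l==i)[:,::-1]; w=np.array([ray(t,u,v,70)[:2] for u,v in q]).astype(np.float32)
    print(st[i],np.median(P[l==i][:,2]),cv2.fitLine(w,2,0,.01,.01).ravel(),w[:,1].min(),w[:,1].max(),w[w[:,1].argmax()])
E
```

```text
bench z 0.7457651111276409
((317.7865905761719, 195.76589965820312), (130.79135131835938, 62.060646057128906), 5.06361722946167)
plate [[521.0, 58.0, 8.0], [718.0, 39.0, 8.0], [675.0, -373.0, 8.0], [480.0, -350.0, 8.0]] [ 598.72445388 -156.49936231    8.        ]
[np.float64(410.0), np.float64(197.0), np.float64(414.0), np.float64(196.0)]
[260 168   8   5  28] [263.57142857 170.21428571] z 80.31087922079419 [670.  11.  80.] [668.78831571  10.57267178]
[ 327  185   48   38 1036] [345.87065637 203.98938224] z 85.28430993396123 [ 565. -232.   87.] [ 564.84643589 -231.84785875]
[310 162  18  21 135] 63.31750944356698 [   0.71852857    0.69549745  667.50726    -156.7559    ] -179.722 -129.06825 [ 685.3178  -129.06825]
[270 171  13   2  19] 57.998954706839655 [ 9.7700372e-02  9.9521589e-01  6.6684351e+02 -2.5846405e+01] -44.390427 -8.250341 [668.67676   -8.250341]
[286 197  42  24 237] 68.50840955142164 [ 2.10223794e-01 -9.77653265e-01  5.40451721e+02 -1.19938286e+02] -178.36278 -54.598423 [526.2265   -54.598423]
```

```bash
python3 - <<'E'
import cv2
i=cv2.imread('pics/top0.png')[140:250,235:435]; cv2.imwrite('pics/c0.png',cv2.resize(i,None,fx=4,fy=4,interpolation=cv2.INTER_CUBIC))
E
```

```text
(no output)
```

View pics/c0.png

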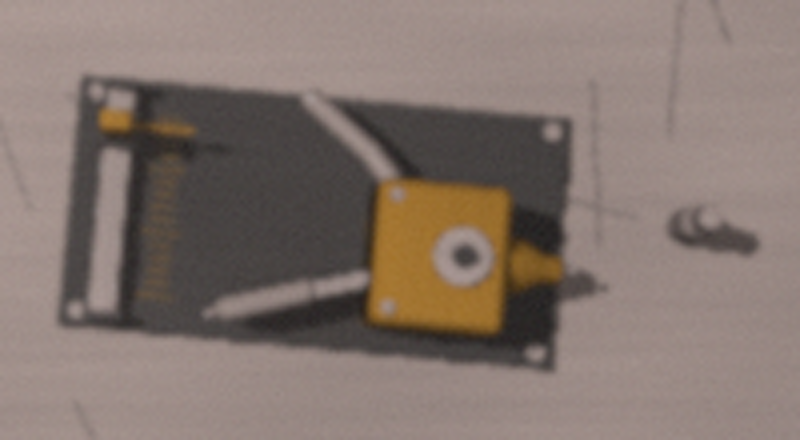

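The zoomed view shows the pivot nut at full-image pixel (350.8,204). Reading so far:
- **Riveter:** yaw is about -6°, with the pivot near (565,-247).
- **Moving handle:** the tip is near (526,-55), so swing is about 0.07.
- **Marker:** the knob is near (669,11), so marker is about 0.018.

These agree with the given sizes, so I'm moving to a hover.

Request:
arm_command(
  moves=[
    [[0,0,-3.5,9,-37.5,0,0],[0,0,-3.5,9,-37.5,0,0],[0,0,-3.5,9,-37.5,0,0],[0,0,-3.5,9,-37.5,0,0],[0,0,-3.5,9,-37.5,0,0]],
  ],
  squeeze=30,
)

```text
clock: 0.52
ee_pos: [355.6, 465.4, 230.9]
tcp_rot: [-1.152, -2.923, 0.001]
contact_force: [0.5, 0.6, 0.3]
width: 25.6
finger_force: 0.0
```

Request:
arm_command(
  moves=[
    [[0,0,-3.5,9,-37.5,0,0],[0,0,-3.5,9,-37.5,0,0],[0,0,-3.5,9,-37.5,0,0],[0,0,-3.5,9,-37.5,0,0],[0,0,-3.5,9,-37.5,0,0]],
  ],
)

```text
clock: 0.93
ee_pos: [400.5, 278.1, 231.2]
tcp_rot: [-1.583, -2.713, 0.001]
contact_force: [0.5, -0.7, -0.0]
width: 0.5
finger_force: 0.0
```

Request:
arm_command(
  moves=[
    [[0,0,-3.5,9,-37.5,0,0],[0,0,-3.5,9,-37.5,0,0],[0,0,-3.5,9,-37.5,0,0],[0,0,-3.5,9,-37.5,0,0],[0,0,-3.5,9,-37.5,0,0]],
  ],
)

```text
clock: 1.35
ee_pos: [445.4, 90.8, 231.3]
tcp_rot: [-1.977, -2.441, 0.0]
contact_force: [-0.2, -0.3, 0.3]
width: -0.4
finger_force: 0.0
```

Request:
arm_command(
  moves=[
    [[0,0,-3.5,9,-37.5,0,0],[0,0,-3.5,9,-37.5,0,0],[0,0,-3.5,9,-37.5,0,0],[0,0,-3.5,9,-37.5,0,0],[0,0,0,0,0,0,0]],
  ],
)

```text
clock: 1.77
ee_pos: [483.1, -66.0, 232.1]
tcp_rot: [2.268, 2.165, -0.001]
contact_force: [0.5, -0.5, -0.0]
width: -0.2
finger_force: 0.0
```

```bash
cat >> h.py <<'E'
from scipy.spatial.transform import Rotation as Ro
def wsnap(save=None):
    g=get_state(); s=snap('wrist',save); s['Rt']=Ro.from_rotvec(g['tcp_rot']).as_matrix(); s['pt']=g['ee_pos']; return s
def wray(s,u,v,z):
    "fisheye pixel(s) -> world at height z"
    f=210/np.tan(np.radians(s['vertical_fov'])/2); u=np.atleast_1d(u)-s['cx']; v=np.atleast_1d(v)-s['cy']
    r=np.hypot(u,v)+1e-9; th=r/f; d=np.stack([np.sin(th)*u/r,np.sin(th)*v/r,np.cos(th)],-1)
    T=np.array(s['T_tool_cam']); C=s['Rt']@T[:3,3]+s['pt']; d=d@T[:3,:3].T@s['Rt'].T
    return C+d*((z-C[2])/d[:,2:])
E
python3 - <<'E'
from h import *
s=wsnap('w1'); np.save('w1.npy',s,allow_pickle=True); print(s['vertical_fov'],s['T_tool_cam'],s['cx'],s['cy'])
t=np.load('top0.npy',allow_pickle=True).item(); print('pivot',ray(t,350.8,204,96))
E
```

```text
65.70646984690485 [[-1.41015206e-04 -9.53408814e-01 -3.01681310e-01  7.70623536e+01]
 [ 9.99999663e-01 -3.78281870e-04  7.28060054e-04 -4.48623316e-01]
 [-8.08259443e-04 -3.01681105e-01  9.53408547e-01 -1.43296933e+02]
 [ 0.00000000e+00  0.00000000e+00  0.00000000e+00  1.00000000e+00]] 280.068111812273 207.88645426470669
pivot [ 563.74514503 -244.40003333   96.        ]
```

View pics/w1.png

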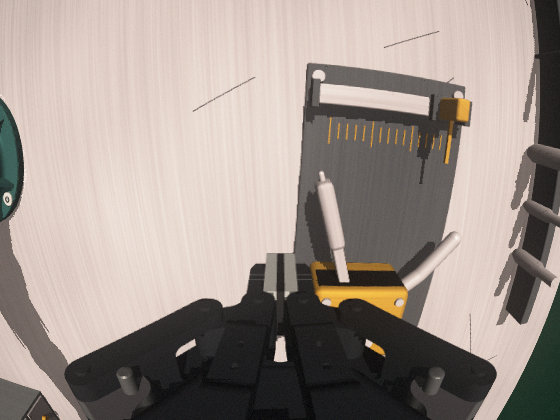

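The wrist view shows the handle tip at about (321,173), the nib end at (447,162), the knob at (456,110), and the plate's far corners at (308,64) and (465,88).

```bash
python3 - <<'E'
from h import *
s=np.load('w1.npy',allow_pickle=True).item()
for n,u,v,z in [('tip',321,173,55),('handleL',320,200,70),('handleR',334,200,70),('h2L',330,245,70),('h2R',344,245,70),('nib',447,162,55),('knobtop ctr',459,105,80),('cornerA',308,64,8),('cornerB',465,88,8),('headTL',312,263,85),('headTR',401,266,85)]:
    print(n,wray(s,u,v,z)[0].round(1))
# tick marks colour -> line direction at z 8
hsv=cv2.cvtColor(s['frame'],cv2.COLOR_RGB2HSV)
b=((hsv[:,:,0]>10)&(hsv[:,:,0]<25)&(hsv[:,:,1]>130)&(hsv[:,:,2]>80)).astype(np.uint8); n,l,st,ce=cv2.connectedComponentsWithStats(b)
for i in range(1,n):
    if st[i,4]>8: print(st[i],wray(s,*ce[i],8.5)[0].round(1))
E
```

```text
tip [525.4 -56.3  55. ]
handleL [522.2 -80.2  70. ]
handleR [536.1 -80.8  70. ]
h2L [ 532.4 -129.3   70. ]
h2R [ 547.3 -130.2   70. ]
nib [666.9 -47.4  55. ]
knobtop ctr [664.8  15.4  80. ]
cornerA [520.5  58.9   8. ]
cornerB [717.8  38.4   8. ]
headTL [ 512.1 -141.3   85. ]
headTR [ 607.8 -152.4   85. ]
[441  98  29  24 321] [711.4  11.6   8.5]
[328 117   3  26  37] [541.5 -17.7   8.5]
[370 121   4  26  38] [591.6 -21.8   8.5]
[444 120   9  44 150] [694.2 -30.5   8.5]
[337 124   3  15  23] [551.7 -17.6   8.5]
[346 124   2  15  20] [561.5 -18.3   8.5]
[354 125   3  15  24] [571.7 -19.    8.5]
[363 126   2  15  18] [581.6 -20.5   8.5]
[410 126   3  25  31] [641.4 -26.7   8.5]
[379 128   3  15  23] [601.4 -23.6   8.5]
[387 128   3  16  25] [611.5 -24.1   8.5]
[395 130   3  14  22] [621.5 -24.7   8.5]
[403 130   2  15  18] [631.4 -25.4   8.5]
[418 133   2  14  17] [651.4 -28.4   8.5]
[425 134   3  14  20] [661.5 -28.8   8.5]
[432 135   3  14  17] [671.3 -30.5   8.5]
[439 135   3  15  21] [681.4 -30.5   8.5]
[ 310  261   98   58 1931] [ 585.3 -232.5    8.5]
[346 262  48   9 357] [ 594.5 -192.4    8.5]
[370 343  15  12  97] [ 621.5 -342.2    8.5]
[ 42 416   4   4  16] [-153.3 -644.1    8.5]
```

Request:
arm_command(
  moves=[
    [[0,0,-1,-1,-5.5,-37.5,0],[0,0,-1,-1,-5.5,-37.5,0],[0,0,-1,0,-5.5,-37.5,0],[0,0,0,0,-5.5,-37.5,0],[0,0,0,0,-5,-36,0]],
  ],
)

```text
clock: 2.23
ee_pos: [479.3, -82.8, 43.5]
tcp_rot: [-2.31, -2.127, -0.0]
contact_force: [-0.2, -0.7, -0.2]
width: -0.1
finger_force: 0.0
```

Request:
arm_command(
  moves=[
    [[0,0,0,0,0,0,0],[0,0,0,0,0,0,0],[0,0,0,0,0,0,0]],
  ],
)

```text
clock: 2.48
ee_pos: [480.2, -83.7, 46.4]
tcp_rot: [2.312, 2.126, 0.002]
contact_force: [-0.2, 0.2, -0.2]
width: 0.1
finger_force: 0.0
```

Request:
arm_command(
  moves=[
    [[0,0,0,4,-3,0,0],[0,0,0,4,-3,0,0],[0,0,0,4,-3,0,0],[0,0,0,3,0,0,0],[0,0,0,3,0,0,0]],
  ],
)

```text
clock: 2.9
ee_pos: [498.9, -93.6, 46.3]
tcp_rot: [2.313, 2.124, 0.002]
contact_force: [-0.2, -0.4, 0.4]
width: -0.0
finger_force: 0.0
```

Request:
arm_command(
  moves=[
    [[0,0,0,2,0,0,0],[0,0,0,2,0,0,0],[0,0,0,2,0,0,0],[0,0,0,2,0,0,0],[0,0,0,2,0,0,0]],
  ],
)

```text
clock: 3.32
ee_pos: [507.6, -93.3, 45.2]
tcp_rot: [-2.313, -2.125, 0.0]
contact_force: [-0.0, -0.5, 1.6]
width: -0.3
finger_force: 0.0
```

Request:
arm_command(
  moves=[
    [[0,0,0,2,0,0,0],[0,0,0,2,0,0,0],[0,0,0,2,0,0,0],[0,0,0,2,0,0,0],[0,0,0,2,0,0,0]],
  ],
)

```text
clock: 3.73
ee_pos: [516.6, -92.8, 45.0]
tcp_rot: [-2.312, -2.124, 0.002]
contact_force: [-2.7, 2.0, -0.5]
width: -0.0
finger_force: 1.2
```

Request:
arm_command(
  moves=[
    [[0,0,0,2,0.4,0,0],[0,0,0,2,0.4,0,0],[0,0,0,2,0.4,0,0],[0,0,0,2,0.4,0,0],[0,0,0,2,0,0,0]],
  ],
)

```text
clock: 4.15
ee_pos: [527.8, -91.6, 45.2]
tcp_rot: [-2.313, -2.125, 0.0]
contact_force: [-3.5, 1.9, -1.2]
width: -0.3
finger_force: 1.2
```

Request:
arm_command(
  moves=[
    [[0,0,0,2,0.3,0,0],[0,0,0,2,0,0,0],[0,0,0,2,0.3,0,0],[0,0,0,2,0,0,0],[0,0,0,2,0,0,0]],
  ],
)

```text
clock: 4.57
ee_pos: [537.9, -91.1, 45.3]
tcp_rot: [-2.314, -2.125, -0.0]
contact_force: [-3.0, 1.1, -0.9]
width: -0.3
finger_force: 1.2
```

Request:
arm_command(
  moves=[
    [[0,0,0,1,0,0,0],[0,0,0,1,0,0,0],[0,0,0,1,0,0,0],[0,0,0,1,0,0,0],[0,0,0,1,0,0,0]],
  ],
)

```text
clock: 4.98
ee_pos: [542.7, -91.2, 45.3]
tcp_rot: [-2.314, -2.125, -0.0]
contact_force: [-2.4, 3.2, -0.0]
width: -0.2
finger_force: 1.2
```

Request:
arm_command(
  moves=[
    [[0,0,0,1,0,0,0],[0,0,0,1,0,0,0],[0,0,0,1,0,0,0],[0,0,0,1,0,0,0],[0,0,0,1,0,0,0]],
  ],
)

```text
clock: 5.4
ee_pos: [547.8, -91.2, 45.3]
tcp_rot: [2.314, 2.125, 0.0]
contact_force: [-2.8, 2.4, 0.5]
width: -0.1
finger_force: 1.2
```

Request:
arm_command(
  moves=[
    [[0,0,0,1,0,0,0],[0,0,0,1,0,0,0],[0,0,0,1,0,0,0],[0,0,0,1,0,0,0],[0,0,0,1,0,0,0]],
  ],
)

```text
clock: 5.82
ee_pos: [552.8, -91.2, 45.3]
tcp_rot: [-2.314, -2.125, -0.0]
contact_force: [-2.9, 1.4, -0.0]
width: 0.1
finger_force: 1.2
```

Request:
arm_command(
  moves=[
    [[0,0,0,1,0,0,0],[0,0,0,1,0,0,0],[0,0,0,1,0,0,0],[0,0,0,1,0,0,0],[0,0,0,1,0,0,0]],
  ],
)

```text
clock: 6.23
ee_pos: [557.7, -91.3, 45.3]
tcp_rot: [2.314, 2.125, -0.0]
contact_force: [-3.3, 1.9, 0.3]
width: -0.0
finger_force: 1.3
```

Request:
arm_command(
  moves=[
    [[0,0,0,1,0,0,0],[0,0,0,1,0,0,0],[0,0,0,1,0,0,0],[0,0,0,1,0,0,0],[0,0,0,1,-0.5,0,0]],
  ],
)

```text
clock: 6.65
ee_pos: [562.7, -91.7, 45.3]
tcp_rot: [-2.314, -2.125, 0.0]
contact_force: [-2.1, 2.6, 0.6]
width: -0.1
finger_force: 1.3
```

Request:
arm_command(
  moves=[
    [[0,0,0,1,0,0,0],[0,0,0,1,-0.5,0,0],[0,0,0,1,0,0,0],[0,0,0,1,-0.5,0,0],[0,0,0,1,0,0,0]],
  ],
)

```text
clock: 7.07
ee_pos: [567.7, -92.5, 45.3]
tcp_rot: [-2.313, -2.125, -0.0]
contact_force: [-2.6, 1.4, 0.4]
width: 0.0
finger_force: 1.3
```

Request:
arm_command(
  moves=[
    [[0,0,0,1,0,0,0],[0,0,0,1,-0.5,0,0],[0,0,0,1,0,0,0],[0,0,0,1,-0.5,0,0],[0,0,0,1,0,0,0]],
  ],
)

```text
clock: 7.48
ee_pos: [572.0, -93.4, 45.2]
tcp_rot: [-2.312, -2.124, 0.001]
contact_force: [-4.7, 3.2, 1.3]
width: -0.1
finger_force: 2.3
```

Both forces are rising, so the handle is starting to firm up. I'll take smaller steps.

Request:
arm_command(
  moves=[
    [[0,0,0,1,0,0,0],[0,0,0,0.5,-0.3,0,0],[0,0,0,0,0,0,0]],
  ],
)

```text
clock: 7.73
ee_pos: [572.6, -93.5, 45.2]
tcp_rot: [-2.311, -2.123, 0.002]
contact_force: [-4.8, 3.9, 3.0]
width: 0.0
finger_force: 2.8
```

Request:
arm_command(
  moves=[
    [[0,0,0,1,0,0,0],[0,0,0,1,-0.3,0,0],[0,0,0,0,0,0,0]],
  ],
)

```text
clock: 7.98
ee_pos: [573.6, -93.6, 45.1]
tcp_rot: [-2.31, -2.122, 0.004]
contact_force: [-6.8, 2.9, 4.3]
width: -0.1
finger_force: 3.6
```

Request:
arm_command(
  moves=[
    [[0,0,0,1,0,0,0],[0,0,0,1,-0.3,0,0],[0,0,0,0,0,0,0]],
  ],
)

```text
clock: 8.23
ee_pos: [574.4, -93.7, 45.1]
tcp_rot: [-2.309, -2.12, 0.005]
contact_force: [-8.3, 4.2, 6.3]
width: 0.1
finger_force: 4.5
```

Request:
arm_command(
  moves=[
    [[0,0,0,0.5,0,0,0],[0,0,0,0,0,0,0],[0,0,0,0,0,0,0],[0,0,0,0,0,0,0],[0,0,0,0,0,0,0]],
  ],
)

```text
clock: 8.65
ee_pos: [574.5, -93.6, 45.1]
tcp_rot: [-2.309, -2.12, 0.006]
contact_force: [-8.4, 3.5, 7.2]
width: 0.0
finger_force: 4.7
```

Request:
arm_command(
  moves=[
    [[0,0,0,0,0,0,0],[0,0,0,0,0,0,0],[0,0,0,0,0,0,0],[0,0,0,0,0,0,0],[0,0,0,0,0,0,0]],
  ],
)

```text
clock: 9.07
ee_pos: [574.5, -93.7, 45.1]
tcp_rot: [-2.309, -2.12, 0.006]
contact_force: [-8.6, 4.0, 7.7]
width: -0.4
finger_force: 4.7
```

It held about 9 N for 0.8 s. Now I'm letting go, backing off the handle and rising.

Request:
arm_command(
  moves=[
    [[0,0,0,-2,0.5,0,0],[0,0,0,-3,1,0,0],[0,0,0,-5,1,0,0],[0,0,0,-10,2,0,0],[0,0,0,-15,2,0,0]],
  ],
)

```text
clock: 9.48
ee_pos: [546.4, -89.2, 45.8]
tcp_rot: [2.31, 2.121, 0.004]
contact_force: [-0.3, 0.8, -0.3]
width: 0.0
finger_force: 0.0
```

Request:
arm_command(
  moves=[
    [[0,0,0,-15,0,0,0],[0,0,0,0,0,35,0],[0,0,0,0,0,40,0],[0,0,0,0,0,40,0],[0,0,0,0,0,40,0]],
  ],
)

```text
clock: 9.9
ee_pos: [528.8, -89.0, 202.1]
tcp_rot: [2.313, 2.122, 0.001]
contact_force: [1.9, 0.1, -0.1]
width: -0.1
finger_force: 0.0
```

Request:
arm_command(
  moves=[
    [[0,0,0,10,0,40,1],[0,0,0,0,0,0,1],[0,0,0,0,0,0,1]],
  ],
)

```text
clock: 10.15
ee_pos: [541.7, -89.0, 243.4]
tcp_rot: [2.309, 2.12, 0.01]
contact_force: [-0.5, 0.6, -0.4]
width: 35.7
finger_force: 0.0
```

```bash
python3 - <<'E'
from h import *
print(get_state()['ee_pos'],get_state()['contact_force'])
s=wsnap('w2'); np.save('w2.npy',s,allow_pickle=True)
t=snap('top'); np.save('top2.npy',t,allow_pickle=True)
E
```

```text
[541.65248388 -88.989567   243.36755334] [-0.45521683  0.63638139 -0.4301121 ]
```

View pics/w2.png

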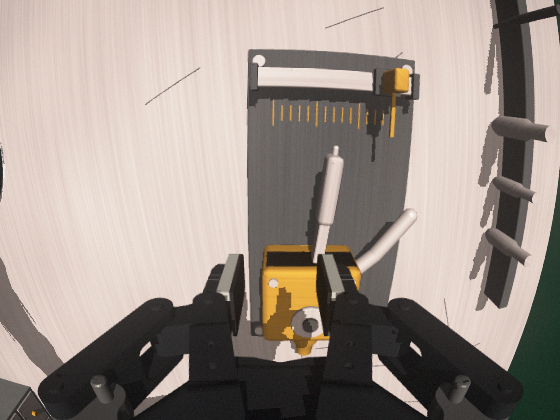

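The wrist view shows the handle closed, with its tip at about (336,148) and the pivot nut at (311,325). The nib end is at (392,136) and the knob top at about (398,79).

```bash
cat >> h.py <<'E'
def line(s,lo,hi,box,thr=105):
    "fit handle centre line from grey-bright pixels of grip, rows lo..hi, columns box"
    hsv=cv2.cvtColor(s['frame'],cv2.COLOR_RGB2HSV)
    m=((hsv[:,:,1]<80)&(hsv[:,:,2]>thr)).astype(np.uint8); mid=[]
    for v in range(lo,hi):
        u=np.where(m[v,box[0]:box[1]])[0]+box[0]
        if len(u)>3: mid.append([u.min(),u.max()+1,v])
    return np.array(mid)
E
python3 - <<'E'
from h import *
s=np.load('w2.npy',allow_pickle=True).item()
m=line(s,145,225,(312,352)); print(m[::8].tolist())
g=m[(m[:,2]>162)&(m[:,2]<215)]
L=wray(s,g[:,0]-.5,g[:,2],70)[:,:2];R=wray(s,g[:,1]-.5,g[:,2],70)[:,:2]
vx,vy,x0,y0=cv2.fitLine(((L+R)/2).astype(np.float32),2,0,.01,.01).ravel()
print('width',np.linalg.norm(L-R,axis=1).mean(),'dir',np.arctan2(vx,vy)%np.pi,x0,y0)
nut=wray(s,311,325,96)[0]; tip=wray(s,336,148,58)[0]; nib=wray(s,392,136,55)[0]
print('nut',nut,'tip',tip,'nib',nib,'knob',wray(s,398,79,80)[0])
print('line at nut y',x0+(nut[1]-y0)*vx/vy)
p=np.array([563.7,-244.4]);d=tip[:2]-p;print('tip r',np.linalg.norm(d),np.arctan2(d[0],d[1]))
for u,v in[(250,51),(413,61)]:print(wray(s,u,v,8)[0])
E
```

```text
[[319, 339, 145], [314, 351, 153], [317, 344, 161], [326, 344, 169], [312, 344, 177], [313, 348, 185], [323, 350, 193], [322, 343, 201], [320, 352, 209], [319, 350, 217]]
width 30.21201189476205 dir 0.03113802 596.2168 -96.541885
nut [ 564.31326974 -243.8934961    96.        ] tip [603.45760658 -56.94975064  58.        ] nib [665.79224665 -47.82553512  55.        ] knob [665.95973365  11.08342721  80.        ]
line at nut y 591.6270761939472
tip r 191.62010141297583 0.2089996252569241
[521.9272981   58.06056039   8.        ]
[715.79840196  39.35046031   8.        ]
```

Request:
arm_command(
  moves=[
    [[0,0,-0.8,26,20,-20,0.7],[0,0,0,26,20,-20,0.7],[0,0,0,26,20,-20,0.7],[0,0,0,25,20,-20,0.7],[0,0,0,25,20,-20,0.7]],
  ],
)

```text
clock: 10.67
ee_pos: [665.9, 12.5, 136.7]
tcp_rot: [-2.328, -2.106, 0.005]
contact_force: [-0.0, -1.3, -0.1]
width: 59.7
finger_force: 0.0
```

Request:
arm_command(
  moves=[
    [[0,0,0,0,0,0,0.7],[0,0,0,0,0,0,0.7],[0,0,0,0,0,0,0.7]],
  ],
)

```text
clock: 10.92
ee_pos: [664.8, 10.8, 138.2]
tcp_rot: [-2.328, -2.107, 0.006]
contact_force: [0.4, -0.8, 0.1]
width: 59.7
finger_force: 0.0
```

```bash
python3 - <<'E'
from h import *
g=get_state();print(g['ee_pos'],g['width'])
s=wsnap('w3'); np.save('w3.npy',s,allow_pickle=True)
E
```

```text
[664.84146043  10.82492341 138.22991333] 59.704933286544026
```

View pics/w3.png

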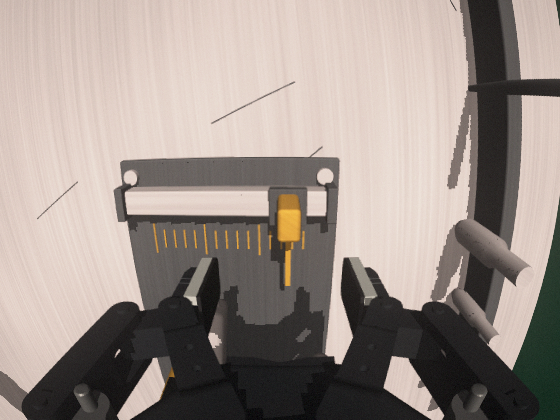

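The knob is between the open fingers: its top face is at about (289,204) and the nib end at (288,284).

```bash
python3 - <<'E'
from h import *
s=np.load('w3.npy',allow_pickle=True).item()
hsv=cv2.cvtColor(s['frame'],cv2.COLOR_RGB2HSV)
b=((hsv[:,:,0]>10)&(hsv[:,:,0]<28)&(hsv[:,:,1]>130)&(hsv[:,:,2]>80)).astype(np.uint8); b[:,:270]=0;b[:190]=0;b[290:]=0;b[:,312:]=0
for v in range(192,292,7): 
    u=np.where(b[v])[0]; print(v,u.min() if len(u) else None,u.max() if len(u) else None)
print(wray(s,[277,300,289,288],[204,204,204,286],[80]*3+[55] and 80))
print('nib',wray(s,288,285,55), 'bright top', wray(s,[289,289],[195,221],80))
E
```

```text
192 None None
199 278 298
206 278 299
213 277 300
220 277 300
227 277 300
234 270 303
241 270 303
248 270 303
255 285 290
262 285 290
269 285 290
276 285 289
283 285 289
290 None None
[[663.92351704  26.82172225  80.        ]
 [678.75663537  25.35225591  80.        ]
 [671.65637317  26.05455379  80.        ]
 [665.43358348 -35.19966459  80.        ]]
nib [[664.62238016 -49.50903608  55.        ]] bright top [[672.21181805  32.07342263  80.        ]
 [670.58861227  14.39492936  80.        ]]
```

Request:
arm_command(
  moves=[
    [[0,0,0,3,0,-30,0.7],[0,0,0,3,0,-30,0.7],[0,0,0,0,0,-20,0.7],[0,0,0,0,0,-10,0.7],[0,0,0,0,0,0,0.7]],
  ],
)

```text
clock: 11.38
ee_pos: [670.2, 10.5, 48.7]
tcp_rot: [-2.329, -2.105, 0.006]
contact_force: [0.4, -0.4, 0.0]
width: 59.8
finger_force: 0.0
```

Request:
arm_command(
  moves=[
    [[0,0,0,0,0,0,0],[0,0,0,0,0,0,0],[0,0,0,0,0,0,0],[0,0,0,0,0,0,0],[0,0,0,0,0,0,0]],
  ],
  squeeze=25,
)

```text
clock: 11.8
ee_pos: [673.3, 11.7, 52.0]
tcp_rot: [2.328, 2.108, 0.002]
contact_force: [-1.2, -0.2, 6.8]
width: 15.9
finger_force: 28.0
```

Request:
arm_command(
  moves=[
    [[0,0,0,-4,0.4,2,0],[0,0,0,-4,0.4,0,0],[0,0,0,-4,0.4,0,0],[0,0,0,-4,0.4,0,0],[0,0,0,-4,0.4,0,0]],
  ],
)

```text
clock: 12.22
ee_pos: [652.3, 13.9, 52.1]
tcp_rot: [2.328, 2.108, 0.0]
contact_force: [1.7, -0.8, -4.6]
width: 15.5
finger_force: 26.6
```

Request:
arm_command(
  moves=[
    [[0,0,0,-4,0.4,0,0],[0,0,0,-4,0.4,0,0],[0,0,0,-4,0.4,0,0],[0,0,0,-4,0.4,0,0],[0,0,0,-4,0.4,0,0]],
  ],
)

```text
clock: 12.63
ee_pos: [632.1, 15.9, 52.1]
tcp_rot: [-2.328, -2.109, 0.0]
contact_force: [2.5, -0.9, -6.0]
width: 15.4
finger_force: 26.4
```

Request:
arm_command(
  moves=[
    [[0,0,0,-4,0.4,0,0],[0,0,0,-4,0.4,0,0],[0,0,0,-4,0.4,0,0],[0,0,0,-4,0.4,0,0],[0,0,0,0,0,0,0]],
  ],
)

```text
clock: 13.05
ee_pos: [615.0, 17.7, 52.1]
tcp_rot: [-2.327, -2.108, 0.002]
contact_force: [-1.0, -1.0, -5.8]
width: 15.9
finger_force: 26.4
```

```bash
python3 - <<'E'
from h import *
g=get_state();print(g['ee_pos'],g['width'],g['contact_force'])
s=wsnap('w4'); np.save('w4.npy',s,allow_pickle=True)
t=snap('top'); np.save('top4.npy',t,allow_pickle=True)
E
```

```text
[614.99199743  17.72351383  52.13404908] 15.86068191364053 [-1.0319103  -1.01758488 -5.7517978 ]
```

View pics/w4.png

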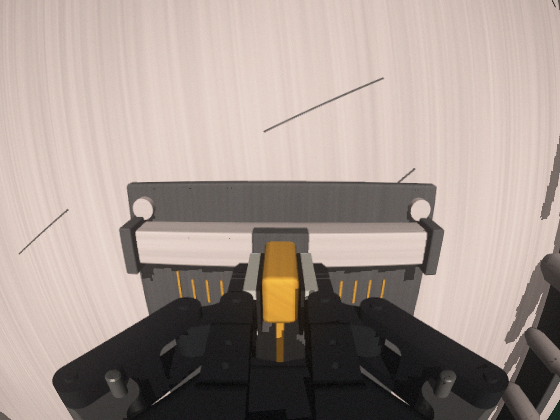

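The gripper hides the nib and tip here. By reckoning about 2 mm remains, so I'll trim that, release, rise and measure.

Request:
arm_command(
  moves=[
    [[0,0,0,-1,0.1,-1,0],[0,0,0,-1,0.1,-1,0],[0,0,0,0,0,0,0],[0,0,0,0,0,0,0.7],[0,0,0,0,0,0,0.7]],
  ],
)

```text
clock: 13.57
ee_pos: [615.8, 17.9, 51.1]
tcp_rot: [2.327, 2.109, 0.003]
contact_force: [-0.0, -0.7, -0.3]
width: 38.6
finger_force: 0.0
```

Request:
arm_command(
  moves=[
    [[0,0,0,0,0,0,0.7],[0,0,0,0,0,0,0.7],[0,0,0,0,0,40,0.7],[0,0,0,0,0,40,0.7],[0,0,0,0,0,40,0.7]],
  ],
)

```text
clock: 13.98
ee_pos: [613.9, 17.7, 170.8]
tcp_rot: [-2.328, -2.108, 0.004]
contact_force: [0.2, -0.2, 0.4]
width: 60.0
finger_force: 0.0
```

Request:
arm_command(
  moves=[
    [[0,0,0,-11,-20,20,0.7],[0,0,0,-11,-20,20,0.7],[0,0,0,-11,-20,20,0.7],[0,0,0,-10,-20,20,0.7],[0,0,0,-10,-20,20,0.7]],
  ],
)

```text
clock: 14.4
ee_pos: [560.8, -83.2, 271.3]
tcp_rot: [-2.328, -2.109, 0.0]
contact_force: [0.1, 0.3, -0.2]
width: 60.1
finger_force: 0.0
```

Request:
arm_command(
  moves=[
    [[0,0,0,0,0,0,0.7],[0,0,0,0,0,0,0.7],[0,0,0,0,0,0,0.7]],
  ],
)

```text
clock: 14.65
ee_pos: [561.6, -81.4, 269.9]
tcp_rot: [-2.327, -2.109, -0.001]
contact_force: [-0.4, 0.9, -0.5]
width: 59.9
finger_force: 0.0
```

```bash
python3 - <<'E'
from h import *
g=get_state();print(g['ee_pos'],g['width'],g['contact_force'])
s=wsnap(); np.save('w5.npy',s,allow_pickle=True)
cv2.imwrite('pics/w5.png',cv2.resize(s['frame'][60:360,180:480,::-1],None,fx=2,fy=2,interpolation=cv2.INTER_CUBIC))
E
```

```text
[561.60757763 -81.36377876 269.91903878] 59.85499499686453 [-0.43852643  0.94251534 -0.54406184]
```

View pics/w5.png

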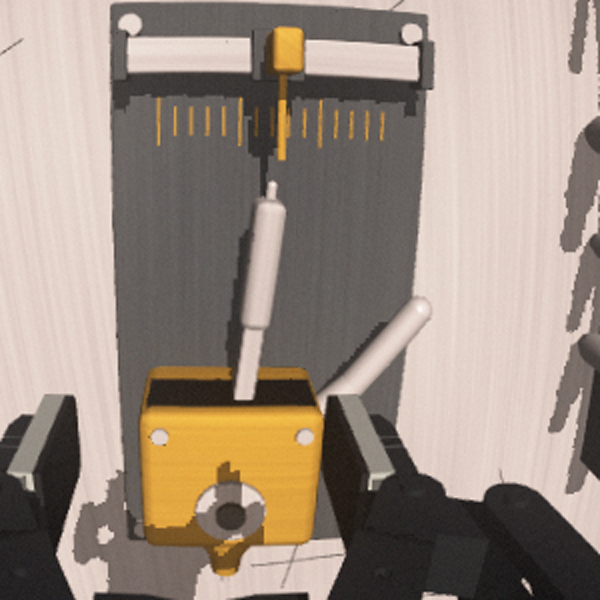

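The crop shows the nib end at (282,160) and the handle tip at (272,182), with the grip running from (271,205) to (256,325) and the nut at (230,515). The nib looks very slightly to the right of the line.

```bash
cat >> h.py <<'E'
def check(s,tip,nib,nut,rows,box):
    hsv=cv2.cvtColor(s['frame'],cv2.COLOR_RGB2HSV); C=[];W=[]
    for v in range(*rows):
        g=s['frame'][v,box[0]:box[1]].mean(1); k=np.where(g>120)[0]
        if len(k)<5: continue
        k=max(np.split(k,np.where(np.diff(k)>1)[0]+1),key=len)
        a,b=wray(s,[k[0]+box[0]-.5,k[-1]+box[0]+.5],[v,v],55)[:,:2]  # silhouette, approx mid height
        C.append((a+b)/2);W.append(np.linalg.norm(a-b))
    vx,vy,x0,y0=cv2.fitLine(np.array(C,np.float32),2,0,.01,.01).ravel()
    N=wray(s,*nib,55)[0];T=wray(s,*tip,55)[0];P=wray(s,*nut,96)[0]
    X=lambda y:x0+(y-y0)*vx/vy
    ang=np.arctan2(T[0]-P[0],T[1]-P[1])
    print('w',np.mean(W),'n',len(C),'ang',np.arctan(vx/vy),'pivot-tip ang',ang,'tip r',np.hypot(*(T-P)[:2]))
    print('N',N,'T',T,'P',P,'nib-x minus: line',N[0]-X(N[1]),'line at tip',T[0]-X(T[1]),'line at pivot',P[0]-X(P[1]),'pivot-tip line',N[0]-(P[0]+(N[1]-P[1])*np.tan(ang)))
E
python3 - <<'E'
from h import *
s=np.load('w5.npy',allow_pickle=True).item()
f=s['frame'].astype(int)
for v in(136,139,140,141,150,152,154): print(v,[tuple(x) for x in f[v,312:326:1]][:14] if v in(139,152) else f[v,312:326].mean(1).astype(int))
check(s,(316,151),(320.8,140),(295,318),(166,218),(296,326))
E
```

```text
136 [ 47  50  50  52  60  95  98 137 153 155 140  93  90  96]
139 [(np.int64(52), np.int64(49), np.int64(50)), (np.int64(55), np.int64(49), np.int64(50)), (np.int64(93), np.int64(88), np.int64(86)), (np.int64(102), np.int64(96), np.int64(94)), (np.int64(99), np.int64(94), np.int64(92)), (np.int64(95), np.int64(91), np.int64(87)), (np.int64(114), np.int64(93), np.int64(73)), (np.int64(189), np.int64(139), np.int64(66)), (np.int64(217), np.int64(161), np.int64(72)), (np.int64(218), np.int64(161), np.int64(71)), (np.int64(193), np.int64(144), np.int64(75)), (np.int64(93), np.int64(86), np.int64(86)), (np.int64(97), np.int64(91), np.int64(87)), (np.int64(97), np.int64(95), np.int64(91))]
140 [ 48  51  90  90  96  93  95 104 107 103  98  87  90  94]
141 [47 45 90 94 95 93 94 91 91 94 90 90 89 92]
150 [ 51  90  94 124 155 104  94  91  91  93  89  94  91  90]
152 [(np.int64(50), np.int64(47), np.int64(46)), (np.int64(85), np.int64(80), np.int64(78)), (np.int64(190), np.int64(175), np.int64(167)), (np.int64(228), np.int64(212), np.int64(203)), (np.int64(247), np.int64(246), np.int64(243)), (np.int64(232), np.int64(218), np.int64(208)), (np.int64(168), np.int64(150), np.int64(145)), (np.int64(98), np.int64(90), np.int64(90)), (np.int64(95), np.int64(88), np.int64(87)), (np.int64(93), np.int64(86), np.int64(84)), (np.int64(95), np.int64(88), np.int64(87)), (np.int64(96), np.int64(92), np.int64(91)), (np.int64(101), np.int64(94), np.int64(93)), (np.int64(97), np.int64(93), np.int64(90))]
154 [ 50 101 173 204 209 196 129  94  92  90  86  92  90  91]
w 16.74116544751263 n 52 ang 0.20658335 pivot-tip ang 0.2127861115000061 tip r 192.85731054179033
N [610.3036272  -43.43384928  55.        ] T [604.0030165  -55.28572269  55.        ] P [ 563.27464008 -243.79339251   96.        ] nib-x minus: line 2.459476286068707 line at tip -1.3572998691814746 line at pivot -2.5795284541391084 pivot-tip line 3.7399320752736003
```

Request:
arm_command(
  moves=[
    [[0,0,0,15,-5,-20,0.7],[0,0,0,15,-5,-20,0.7],[0,0,0,0,0,0,0.7],[0,0,0,0,0,0,0.7],[0,0,0,0,0,0,0.7]],
  ],
)

```text
clock: 15.12
ee_pos: [591.1, -91.4, 229.7]
tcp_rot: [-2.326, -2.109, 0.002]
contact_force: [0.4, -0.7, 0.9]
width: 59.8
finger_force: 0.0
```

```bash
python3 - <<'E'
from h import *
s=wsnap(); np.save('w6.npy',s,allow_pickle=True); print(s['pt'])
cv2.imwrite('pics/w6.png',cv2.resize(s['frame'][40:340,160:460,::-1],None,fx=2,fy=2,interpolation=cv2.INTER_CUBIC))
E
```

```text
[591.11799695 -91.42168375 229.69045161]
```

View pics/w6.png

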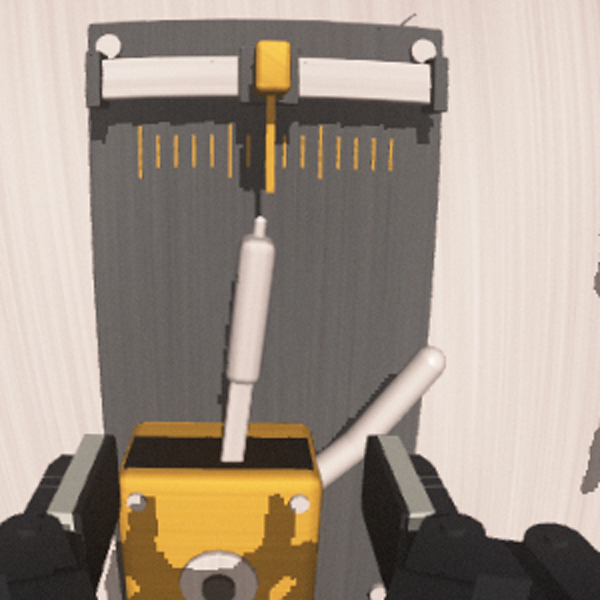

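The nib end is at (270,191), the tip at (261,217) and the nut at (218,577) in the crop, with the camera nearly over the line.

```bash
python3 - <<'E'
from h import *
s=np.load('w6.npy',allow_pickle=True).item(); f=s['frame'].astype(int)
for v in(130,133,148,150,152): print(v,f[v,284:302].mean(1).astype(int), f[v,284:302,0]-f[v,284:302,2])
check(s,(290.3,149),(295,135),(269,328.5),(166,226),(268,304))
E
```

```text
130 [ 53  53  53  52  52  56  52  53  73 142 160 157 159 116  98  95  99  95] [  5   7   6   7   6   9   6   8  43 150 164 167 166  63   6   7   8  10]
133 [ 55  57  55  54  54  53  53  53  71 141 162 160 156 121  97  95  96  96] [  6   4   6   7   6   5   4   5  39 149 162 164 162  63   8   7  10   7]
148 [ 98 102 101  78  83 184 197 144 105 103 101 100 100  96  99  96  95  98] [ 7 10  8  8 11 14 18 20 11  7  8 11  7  7  8  6  9  7]
150 [ 98 100  96 142 201 236 239 228 193 130  99 101  97  99  99  97  96  94] [ 7 10  9 23 27 14 15 20 24 13  8  8  5  5  8  5  5  7]
152 [ 98 101  97 142 194 216 218 206 162 110 102  99  96  98  97  96  94  94] [12 10 10 21 27 25 23 27 26 11  7  9  8  6  7  8 10  8]
w 17.155655274850815 n 60 ang 0.20882675 pivot-tip ang 0.21661904354758976 tip r 184.08777081136583
N [609.98821129 -42.15641512  55.        ] T [604.14905158 -55.52099491  55.        ] P [ 564.58326668 -235.30657839   96.        ] nib-x minus: line 2.869792619200439 line at tip -0.137196287285974 line at pivot -1.6035057084103528 pivot-tip line 2.897989014055156
```

Nib is about 2.8 mm too far toward +x, so I'll re-pinch and trim.

Request:
arm_command(
  moves=[
    [[0,0,0,5,22,-18,0.7],[0,0,0,5,22,-18,0.7],[0,0,0,5,22,-18,0.7],[0,0,0,5,22,-18,0.7],[0,0,0,5,21,-18,0.7]],
  ],
)

```text
clock: 15.58
ee_pos: [616.9, 18.4, 140.8]
tcp_rot: [2.328, 2.109, 0.003]
contact_force: [-0.1, -0.5, -0.5]
width: 59.7
finger_force: 0.0
```

Request:
arm_command(
  moves=[
    [[0,0,0,0,0,-30,0.7],[0,0,0,0,0,-30,0.7],[0,0,0,0,0,-20,0.7],[0,0,0,0,0,-9,0.7],[0,0,0,0,0,0,0.7]],
  ],
)

```text
clock: 16.0
ee_pos: [615.3, 17.0, 50.2]
tcp_rot: [-2.327, -2.108, 0.003]
contact_force: [0.3, 0.6, 0.7]
width: 59.8
finger_force: 0.0
```

Request:
arm_command(
  moves=[
    [[0,0,0,0,0,0,0.7],[0,0,0,0,0,0,0.7]],
  ],
)

```text
clock: 16.17
ee_pos: [618.0, 16.5, 53.1]
tcp_rot: [2.327, 2.107, 0.004]
contact_force: [0.1, 0.2, 0.7]
width: 59.7
finger_force: 0.0
```

Request:
arm_command(
  moves=[
    [[0,0,0,-2,0,0,0],[0,0,0,-1,0,0,0],[0,0,0,0,0,0,0],[0,0,0,0,0,0,0],[0,0,0,0,0,0,0]],
  ],
)

```text
clock: 16.58
ee_pos: [614.2, 16.7, 52.2]
tcp_rot: [2.329, 2.108, 0.002]
contact_force: [-1.3, -0.1, 5.2]
width: 15.5
finger_force: 28.4
```

Request:
arm_command(
  moves=[
    [[0,0,0,0,0,0,0],[0,0,0,0,0,0,0],[0,0,0,0,0,0,0]],
  ],
)

```text
clock: 16.83
ee_pos: [614.2, 16.7, 52.2]
tcp_rot: [2.329, 2.108, 0.002]
contact_force: [-1.1, -0.5, 6.6]
width: 15.6
finger_force: 28.5
```

Request:
arm_command(
  moves=[
    [[0,0,0,-1,0.1,0,0],[0,0,0,0,0,0,0],[0,0,0,0,0,0,0]],
  ],
)

```text
clock: 17.08
ee_pos: [614.0, 16.7, 52.2]
tcp_rot: [2.328, 2.107, 0.003]
contact_force: [1.1, 0.2, 7.5]
width: 15.4
finger_force: 28.4
```

Request:
arm_command(
  moves=[
    [[0,0,0,0,0,0,0.7],[0,0,0,0,0,0,0.7],[0,0,0,0,0,0,0.7],[0,0,0,0,0,0,0.7]],
  ],
)

```text
clock: 17.42
ee_pos: [612.0, 16.8, 50.8]
tcp_rot: [-2.328, -2.109, 0.002]
contact_force: [-0.3, 0.0, 0.7]
width: 59.8
finger_force: 0.0
```

Request:
arm_command(
  moves=[
    [[0,0,0,0,0,30,0.7],[0,0,0,0,0,35,0.7],[0,0,0,0,0,35,0.7],[0,0,0,-7,-35,25,0.7],[0,0,0,-7,-35,25,0.7]],
  ],
)

```text
clock: 17.83
ee_pos: [599.9, -47.7, 200.4]
tcp_rot: [-2.321, -2.116, -0.002]
contact_force: [1.1, -0.9, -1.0]
width: 59.5
finger_force: 0.0
```

Request:
arm_command(
  moves=[
    [[0,0,0,-7,-36,25,0.7],[0,0,0,0,0,0,0.7],[0,0,0,0,0,0,0.7],[0,0,0,0,0,0,0.7]],
  ],
)

```text
clock: 18.17
ee_pos: [592.3, -83.4, 222.2]
tcp_rot: [-2.328, -2.108, -0.0]
contact_force: [0.4, 0.7, 0.4]
width: 59.9
finger_force: 0.0
```

```bash
python3 - <<'E'
from h import *
s=wsnap(); np.save('w7.npy',s,allow_pickle=True); print(s['pt'])
cv2.imwrite('pics/w7.png',cv2.resize(s['frame'][40:340,160:460,::-1],None,fx=2,fy=2,interpolation=cv2.INTER_CUBIC))
E
```

```text
[592.25298686 -83.37843703 222.23084631]
```

View pics/w7.png

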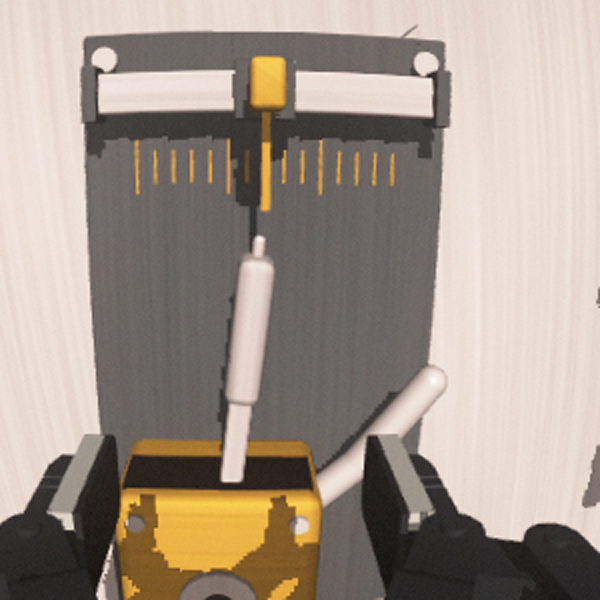

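The nib end is at (265,210) and the tip at (260,237) in the crop. They are now nearly in line.

```bash
cat >> h.py <<'E'
def ends(s,c=(282,305),rows=(120,175)):
    f=s['frame'].astype(float); rb=np.clip(f[:,:,0]-f[:,:,2]-40,0,None); g=np.clip(f.mean(2)-120,0,None)*((f[:,:,0]-f[:,:,2])<40)
    u=np.arange(*c); R=[v for v in range(*rows) if rb[v,c[0]:c[1]].max()>60 and rb[v,c[0]:c[1]].sum()<700]
    vn=max(R); nu=np.average(np.tile(u,(4,1)),weights=rb[vn-4:vn,c[0]:c[1]])
    vt=min(v for v in range(vn+2,vn+40) if g[v,c[0]:c[1]].max()>30); tu=np.average(np.tile(u,(5,1)),weights=g[vt:vt+5,c[0]:c[1]])
    return (tu,vt+.5),(nu,vn+.5)
E
python3 - <<'E'
from h import *
for n,nut in(('w6',(269,328.5)),('w7',(269,338))):
    s=np.load(n+'.npy',allow_pickle=True).item(); t,b=ends(s); print(t,b)
    r=int(t[1])+18; check(s,t,b,nut,(r,r+55),(266,306))
E
```

```text
(np.float64(289.8027693346843), 148.5) (np.float64(294.6320564516129), 135.5)
w 17.21866448606229 n 55 ang 0.209004 pivot-tip ang 0.21366181176192717 tip r 184.52179224769083
N [609.58631635 -42.61439058  55.        ] T [603.70924155 -54.98062379  55.        ] P [ 564.58326668 -235.30657839   96.        ] nib-x minus: line 2.555807192362977 line at tip -0.6983720204200381 line at pivot -1.5769563907924748 pivot-tip line 3.193928433928022
(np.float64(289.3633526526973), 158.5) (np.float64(292.26445895522386), 144.5)
w 17.2572317090659 n 55 ang 0.20871657 pivot-tip ang 0.21282673871309368 tip r 182.83097446872964
N [607.72914185 -42.24501519  55.        ] T [603.69030683 -55.53520184  55.        ] P [ 565.07207171 -234.24109749   96.        ] nib-x minus: line 0.564997385430388 line at tip -0.658961656881047 line at pivot -1.4270938289462265 pivot-tip line 1.1668337868807157
```

About 1 mm remains, so one more fine trim.

Request:
arm_command(
  moves=[
    [[0,0,0,7,36,-25,0.7],[0,0,0,7,35,-25,0.7],[0,0,0,7,35,-25,0.7],[0,0,0,0,0,0,0.7],[0,0,0,0,0,-35,0.7]],
  ],
)

```text
clock: 18.63
ee_pos: [616.0, 22.9, 117.5]
tcp_rot: [2.317, 2.118, 0.01]
contact_force: [0.7, -0.5, 0.9]
width: 59.9
finger_force: 0.0
```

Request:
arm_command(
  moves=[
    [[0,0,0,0,0,-35,0.7],[0,0,0,0,0,-22,0.7],[0,0,0,0,0,-5,0.7],[0,0,0,0,0,0,0.7],[0,0,0,0,0,0,0.7]],
  ],
)

```text
clock: 19.05
ee_pos: [612.8, 17.4, 54.3]
tcp_rot: [-2.327, -2.11, 0.0]
contact_force: [0.4, -0.4, -0.2]
width: 59.9
finger_force: 0.0
```

Request:
arm_command(
  moves=[
    [[0,0,0,0,0,0,0],[0,0,0,0,0,0,0],[0,0,0,0,0,0,0],[0,0,0,0,0,0,0],[0,0,0,0,0,0,0]],
  ],
)

```text
clock: 19.47
ee_pos: [613.6, 16.8, 55.6]
tcp_rot: [2.328, 2.108, 0.003]
contact_force: [-0.4, -0.5, 5.4]
width: 15.1
finger_force: 28.2
```

Request:
arm_command(
  moves=[
    [[0,0,0,-1,0.1,0,0],[0,0,0,-0.5,0,0,0],[0,0,0,0,0,0,0],[0,0,0,0,0,0,0]],
  ],
)

```text
clock: 19.8
ee_pos: [613.0, 16.9, 55.6]
tcp_rot: [2.327, 2.107, 0.005]
contact_force: [0.6, -0.6, 6.7]
width: 15.5
finger_force: 28.2
```

Request:
arm_command(
  moves=[
    [[0,0,0,0,0,0,0.7],[0,0,0,0,0,0,0.7],[0,0,0,0,0,0,0.7],[0,0,0,0,0,0,0.7]],
  ],
)

```text
clock: 20.13
ee_pos: [610.5, 16.9, 53.9]
tcp_rot: [-2.328, -2.109, 0.002]
contact_force: [0.2, 0.5, -0.2]
width: 59.6
finger_force: 0.0
```

Request:
arm_command(
  moves=[
    [[0,0,0,0,0,30,0.7],[0,0,0,0,0,35,0.7],[0,0,0,0,0,35,0.7],[0,0,0,-7,-35,25,0.7],[0,0,0,-7,-35,25,0.7]],
  ],
)

```text
clock: 20.55
ee_pos: [598.4, -47.7, 203.4]
tcp_rot: [-2.322, -2.116, -0.002]
contact_force: [0.3, -0.1, 0.1]
width: 59.4
finger_force: 0.0
```

Request:
arm_command(
  moves=[
    [[0,0,0,-7,-36,25,0.7],[0,0,0,0,0,0,0.7],[0,0,0,0,0,0,0.7],[0,0,0,0,0,0,0.7]],
  ],
)

```text
clock: 20.88
ee_pos: [590.7, -83.3, 225.2]
tcp_rot: [-2.328, -2.108, -0.0]
contact_force: [0.5, 0.9, -0.4]
width: 59.9
finger_force: 0.0
```

```bash
python3 - <<'E'
from h import *
s=wsnap(); np.save('w8.npy',s,allow_pickle=True); print(s['pt'])
t,b=ends(s); print(t,b); r=int(t[1])+18; check(s,t,b,(269,338),(r,r+55),(266,306))
# bystanders: compare top images
a=np.load('top0.npy',allow_pickle=True).item()['frame'].astype(int);c=snap('top')['frame'].astype(int)
for n,x,y in(('dish',141,189),('weight',145,229),('rivet',410,196)): print(n,np.abs(a-c)[y-15:y+15,x-15:x+15].mean())
E
```

```text
[590.73779522 -83.26890077 225.20791234]
(np.float64(290.94587370531235), 157.5) (np.float64(292.7986281234689), 144.5)
w 17.24283361162898 n 55 ang 0.21023877 pivot-tip ang 0.22021589379915163 tip r 186.0847863697643
N [606.79823397 -42.52568235  55.        ] T [603.83214643 -55.05974218  55.        ] P [ 563.18372834 -236.65063905   96.        ] nib-x minus: line -0.4703649586735992 line at tip -0.7617834540156991 line at pivot -2.6601431256372052 pivot-tip line 0.16038685161277044
dish 18.23148148148148
weight 12.141851851851852
rivet 16.269259259259258
```

```bash
python3 - <<'E'
from h import *
def f(s,lo,x,y):
    P=pts(s)[y-22:y+22,x-22:x+22].reshape(-1,3); P=P[(P[:,2]>lo)&(P[:,2]<110)]; return np.median(P,0).round(1),len(P)
a=np.load('top0.npy',allow_pickle=True).item();c=snap('top')
for n,x,y,lo in(('dish',141,189,15),('weight',145,229,80),('rivet',410,196,40)): print(n,f(a,lo,x,y),f(c,lo,x,y))
E
```

```text
dish (array([633. , 412.9,  25.9]), 695) (array([633.8, 412.9,  24.8]), 700)
weight (array([500.7, 373.4,  88.9]), 311) (array([500.7, 372.8,  88.7]), 307)
rivet (array([ 592.2, -425.3,   66.6]), 76) (array([ 592. , -425.7,   66.7]), 77)
```

The bystanders haven't moved, the nib is in line, and the robot is clear of everything.

```bash
python3 -c "
from cell import job; print(job.close_job())"
```

```text
the job is handed in; nothing more can be done
None
```

The job is handed in at about 21 s: I pressed the handle to its firm point at about 9 N for over 0.8 s and let go, the marker nib then measured within about 0.5 mm of the handle's line, and the dish, sash weight and rivet set had not moved.

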